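# Bite plate on, then hold the upper model over it

### The job

Lay the horseshoe-shaped bite plate flat on the teeth of the lower model in the opened articulator, its curved front over the front teeth, and let go of it. Then pick up the upper model, which lies teeth down on the bench, bring it over the things in between and hold it level right above the bite plate, arch over arch with the midlines in line and about 5 mm of air between its teeth and the plate, so that I can check the midline before it is closed. It must not touch the plate or the articulator; finish while still holding it there, and leave everything else on the bench where it is.

Things in the scene. Friction and masses are not known exactly. Their poses are not given: they have to be found in the camera images.
- upper: Upper dental model, off-white stone, loose, 0.11-0.2 kg, lying teeth down. Origin: middle of the arch on the tooth-tip plane (underside as it lies); z up, -x to the front teeth. Teeth and gums z = 0-20 mm (within y = +/-30), flat base z = 20-34 mm: parallel sides at y = +/-31 mm (62 wide) from x = -16 to +32, heel x = +32, pointed front, apex x = -34 mm. Arch is a horseshoe open at +x.
- upper_front (a point): The midline of the upper model's front teeth at their tips: (-30, 0, 0) mm in the frame of upper.
- bite: Bite plate, a flat pink acrylic horseshoe 8 mm thick, loose, 25 g, lying on the bench. Origin: centre of its underside; z up, -x to its closed curved front, open end at +x. Outer width 60 mm (parallel outer sides at y = +/-30 mm from x = 0 to +26 mm), front outer edge at x = -31.5 mm, band 11 mm wide: each leg centred at y = +/-24.5 mm, 38 mm clear between them. Same arch as the models.
- bite_front (a point): Middle of the bite plate's front outer edge at its underside: (-31.5, 0, 0) mm in the frame of bite.
- articulator: Brass-yellow articulator, fixed, 165 x 130 mm, with the lower model plastered in. Origin on the bench; incisal end faces -x, z up. Arch middle at x = -20 mm. Two rear posts at x = 55, y = +/-56 mm, 116 mm high. Its upper frame is swung right back and does not move: it slopes up behind the posts to x = 185 mm, its pin (x = 140 mm on) up to 230 mm high. Low incisal table at the front, 26 mm high.
- lower: The lower dental model in the articulator, off-white stone, fixed to it. Its base is 62 mm wide with a rounded front, its underside (origin) 34 mm above the bench; tooth tips 62 mm above the bench; -x towards the front teeth.
- lower_arch (a point): Middle of the lower tooth arch on the tooth-tip plane, 62 mm above the bench; axes as the lower model: -x towards the front teeth, z up. The bite plate's origin belongs here, and the upper model's origin straight above.
- lower_front (a point): The midline of the lower front teeth at their tips: (-30, 0, 0) mm from lower_arch.
- bur_stand: Bystander: metal block 110 x 44 mm with burs standing in it, 71 mm high, 0.45 kg, beside the articulator. Origin: centre of its underside.
- tool_rack: Bystander: white rack 120 x 50 mm with carvers standing in it, 105 mm high, 0.4 kg, beside the articulator on the other side. Origin: centre of its underside.
- spare: Bystander: another lower model, rounded front, lying teeth up on the bench, 31 mm high. Origin: centre of its underside.
- bowl: Bystander: yellow mixing bowl, 120 mm across, 70 mm high. Origin: centre of its underside.
- jar: Bystander: small amber jar, 48 mm across, 65 mm high. Origin: centre of its underside.
- spatula: Bystander: plaster spatula, 200 mm long along its x, 17 mm high, lying to the robot's right near the model case. Origin: at its middle on the underside.
There are look-alikes about, which are no part of the job. What is shaped like the upper but blue or purple is not meant.

How it is judged:
By the outcome, as a careful person would: the job done as asked, in the order asked, and still so for the second after the job is handed in, while the arm keeps its last pose, push and grip.
It also fails if it takes over 64 s, if anything falls off the work surface, if the arm or the gripper's body presses on something with over 40 N, if the wrist force passes 120 N, or if a joint passes its speed limit or range.

### The arm

A 6-joint arm with a two-finger parallel gripper is mounted at the origin on the work surface. World frame = base frame: x ahead of the robot, y to its left, z up, the work surface at z = 0. Lengths are in mm, angles in rad, forces in N, time in s.
With the tool pointing down it reaches from about 275 to 850 mm from the base axis. Payload 19 kg.
Tool frame: the origin (TCP) lies at the very end of the fingers, on their centre line; the grasp point (between the pads) lies 19 mm behind it; z points along the fingers, y is the line along which they close (so a half turn about z gives the same grasp; the last joint's range is limited). The gripper opens to 85 mm and grips with 20 to 120 N. Pads are 22 mm wide; open, the fingers measure 114 mm over their backs; the gripper's body (76 mm by 85 mm) begins 54 mm behind the grasp point. The pads swing forward as they close: fully open they stand 13 mm farther back than shut.
Start: joints at [-1.311, 0.15, 1.437, -0, 1.554, -0.134], TCP at [220.6, -530.967, 231.267] pointing down, gripper open.
Joint ranges: [-2.8, 2.8], [-0.68, 2.1], [0.12, 2.68], [-1.39, 4.53], [0.16, 2.79], [-2.81, 2.81]. Speed limits (rad/s): [1.89, 1.89, 2.22, 3.01, 3.01, 3.01].

### API

Orientations are given as [roll, pitch, yaw] about the fixed x, y, z axes, in that order (R = Rz(yaw) Ry(pitch) Rx(roll)).
In Python, from cell import sensors, eyes, order gives the robot as it stands. The module is installed in compiled form; this text tells all that it offers.
- The arm moves only by the tool apply_moves, never from a script. Its argument "moves" is a list of rows, each a list of 7 numbers: the opening, from 0 (shut) to 1 (fully open), then the shift along the world's x, y, z in units of 25 mm (1.0 is 25 mm), then the turn, a rotation vector about the world's x, y, z in units of 6 degrees (1.0 is 6 degrees). A call has 1 to 12 rows; each row is the pose to reach, as a shift and turn from the pose commanded when the call began; what a row does not reach only later rows make up. A row lasts 1/10 s, in which the tool goes at most 50 mm and 8.59 degrees, less where a joint would pass 70% of its speed; a pose out of reach is approached as far as the arm can. A call with a gripper value outside its range is refused whole. The fingers move at their own pace and stop on an object; "newtons" is the grip in N (left out, the last holds). Time passes only in rows, so rows that repeat a pose let the fingers close. It gives the time, the measured TCP pose, the force, the opening and the grip force at its end, in the units of the state.
- sensors.get_state(): the state, without advancing time (a new reading comes with each control period).
- eyes.read_camera(name): name is "side" or "top"; returns a dict with "pixels" (384x512x3 uint8, blue, green, red), "fx", "fy", "cx", "cy" (pixels), "rvec" (rotation vector, rad) and "tvec" (3), from world to camera coordinates, as OpenCV has them. Camera axes: x right, y down, z forward; pixel columns grow to the right and rows downward; lengths in mm; the calibration is good to about 2 mm. A picture is of the moment at which its call begins. There is no depth.
- order.close_job(): hands the job in; it is judged then, once.
The state is a dict: "time": time; "joint_pos": joint angles; "qvel": joint speeds; "tau": joint torques, N m; "tcp_pos": TCP position; "orientation": TCP orientation; "force": force on the tool from outside, world axes, zero at the start; "moment": the same for the moment, N m; "finger_gap": finger opening in mm; "gripper_force": force on a finger pad.
Only numpy, scipy, OpenCV 4.12 (cv2) and the standard library are available. Lean on these libraries where they do the work, as an engineer would, in place of code of your own. Each camera call takes 0.05 s, during which the arm holds its last target. There are 200 camera calls.

## Working session

There is one attempt and no reset: what is moved stays moved. The work goes in short steps, Python scripts to look and compute and a tool call to move; the robot and the scene stay as the last step left them, time stands still between calls to the robot, and variables do not carry over. Pictures are saved under pics/ and viewed, at most 12 in all, crops included, and the job is handed in when it is done.

Besides the shell and the picture viewer there is one more tool, called after "Call:" as name([rows], argument=value, ...), one row to a line, values as JSON. apply_moves: Moves the arm, as the interface text tells. Its arguments: {"type":"object","properties":{"moves":{"type":"array","items":{"type":"array","items":{"type":"number"}}},"newtons":{"type":"number"}},"required":["moves"]}

```bash
mkdir -p pics
cat > h.py <<'E'
import numpy as np, cv2
from cell import sensors, eyes, order
def cam(n):
    c=eyes.read_camera(n); R=cv2.Rodrigues(np.array(c['rvec'],float))[0]; t=np.array(c['tvec'],float).ravel()
    K=np.array([[c['fx'],0,c['cx']],[0,c['fy'],c['cy']],[0,0,1.]])
    return dict(im=np.array(c['pixels']),R=R,t=t,K=K,C=-R.T@t)
def ray(c,px,z):
    p=np.atleast_2d(np.array(px,float)); d=np.c_[p,np.ones(len(p))]@np.linalg.inv(c['K']).T@c['R']
    return c['C']+d*((z-c['C'][2])/d[:,2])[:,None]
def proj(c,P):
    q=(np.atleast_2d(P)@c['R'].T+c['t'])@c['K'].T; return q[:,:2]/q[:,2:]
E
python3 - <<'E'
from h import *
for n in('top','side'):
    c=cam(n); cv2.imwrite(f'pics/{n}0.png',cv2.resize(c['im'],(800,600),interpolation=cv2.INTER_CUBIC)); print(n,c['C'].round(),c['R'].round(2).tolist(),c['K'][0,0])
print(sensors.get_state())
E
```

```text
top [ 335.  -10. 1154.] [[-0.02, -1.0, -0.02], [-0.99, 0.02, -0.15], [0.15, 0.02, -0.99]] 419.06317358848645
side [266. 748. 942.] [[-0.94, -0.33, 0.02], [-0.26, 0.69, -0.68], [0.21, -0.65, -0.73]] 394.6037790367838
{'time': 0.1, 'joint_pos': array([-1.31096607e+00,  1.50881091e-01,  1.43792727e+00,  5.37616719e-06,
        1.55379899e+00, -1.33978131e-01]), 'qvel': array([-0.00013323, -0.00172282, -0.0018164 , -0.0020081 ,  0.00012499,
        0.00076504]), 'tau': array([ 3.25749417e-03, -7.14381266e+01, -5.71796393e+01, -4.28217845e-04,
        7.05324710e-03,  5.56007285e-05]), 'tcp_pos': array([ 220.57177364, -530.78037586,  230.78686723]), 'orientation': array([-3.14058777e+00, -1.40868123e-04,  3.93808220e-01]), 'force': array([-0.21626262,  0.16084856, -0.52878717]), 'moment': array([-0.03161424, -0.02763686, -0.02232575]), 'gripper_force': 0.0, 'finger_gap': 85.25310988237615}
```

View pics/top0.png

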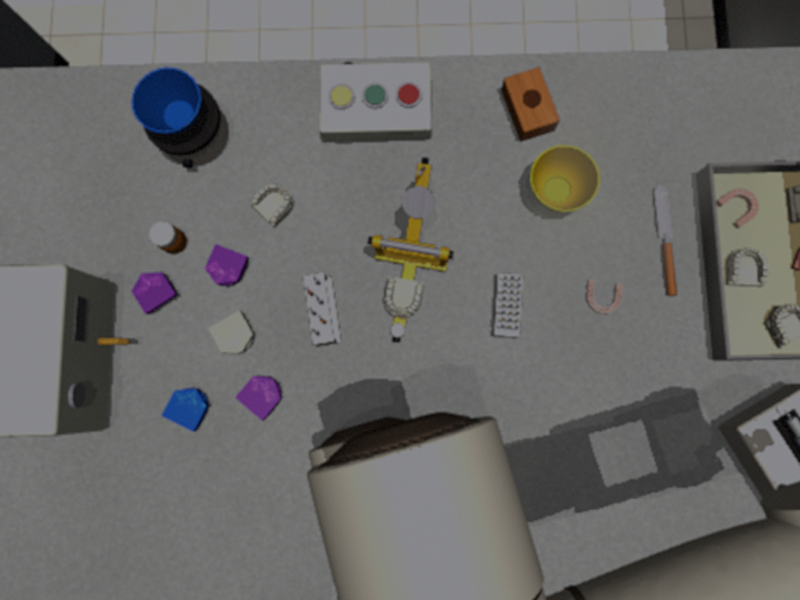

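View pics/side0.png

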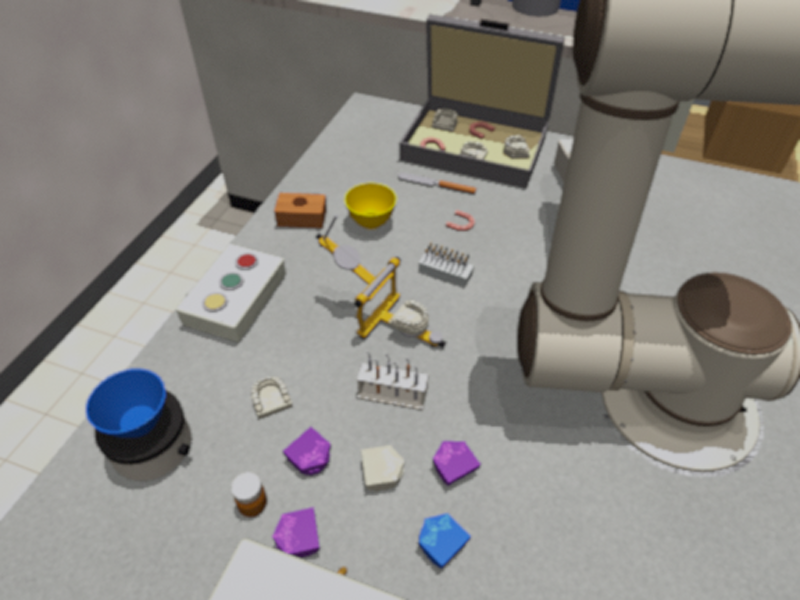

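The off-white pentagon at top-view (232,333) is the upper candidate, since its look-alikes are purple and blue. The bite plate is the pink U at (604,295), closed end at the bottom; another pink U at (738,207) is inside the case. The lower model is at (403,297). Next I measure these and confirm with a crop.

Run:
```python
from h import *
c=cam('top'); s=cam('side'); np.savez('top.npz',**c); np.savez('side.npz',**s)
def mask(c,win,f):
    x0,y0,x1,y1=win; h=cv2.cvtColor(c['im'],cv2.COLOR_BGR2HSV).astype(int); m=np.zeros(h.shape[:2],np.uint8)
    m[y0:y1,x0:x1]=f(h,c['im'].astype(int))[y0:y1,x0:x1]*255
    n,l,st,ce=cv2.connectedComponentsWithStats(m); k=1+np.argmax(st[1:,4]); return (l==k).astype(np.uint8)*255
out=[]
def crop(c,x0,y0,x1,y1): return cv2.resize(c['im'][y0:y1,x0:x1],(400,300),interpolation=cv2.INTER_CUBIC)
cv2.imwrite('pics/crops.png',np.vstack([np.hstack([crop(c,115,180,195,240),crop(c,220,140,300,200+0)]),np.hstack([crop(c,215,165,295,225),crop(c,350,160,430,220)])]))
for px in [(148,213),(258,190),(150,235),(388,198)]: print(px,c['im'][px[1],px[0]])
# upper
m=mask(c,(125,190,170,235),lambda h,b:(b.min(2)>120))
ct=max(cv2.findContours(m,0,1)[0],key=cv2.contourArea); ap=cv2.approxPolyDP(ct,3,True)[:,0]
print('upper',cv2.contourArea(ct),ap.tolist()); print(ray(c,ap,34).round(1).tolist())
m=mask(c,(370,170,405,205),lambda h,b:(b[...,2]-b[...,1]>25))
ys,xs=np.nonzero(m); P=ray(c,np.c_[xs,ys],8)[:,:2]; print('bite n',len(P),P.mean(0),P.min(0),P.max(0))
r=cv2.minAreaRect(P.astype(np.float32)); print(r, cv2.boxPoints(r).round(1).tolist())
```

```text
(148, 213) [127 136 136]
(258, 190) [132 136 135]
(150, 235) [115 116 115]
(388, 198) [ 99 103 125]
upper 424.0 [[152, 199], [133, 210], [141, 224], [153, 224], [160, 214]]
[[488.4, 302.6, 34.0], [459.5, 353.5, 34.0], [421.3, 330.8, 34.0], [420.7, 298.5, 34.0], [447.2, 280.1, 34.0]]
bite n 9 [ 511.26098876 -363.19683419] [ 505.65749695 -365.09602301] [ 516.86190388 -361.60417659]
((511.2594909667969, -363.3500671386719), (2.738264799118042, 11.29684829711914), 86.1434097290039) [[505.5, -364.29998779296875], [516.7999877929688, -365.1000061035156], [517.0, -362.3999938964844], [505.70001220703125, -361.6000061035156]]
```

View pics/crops.png

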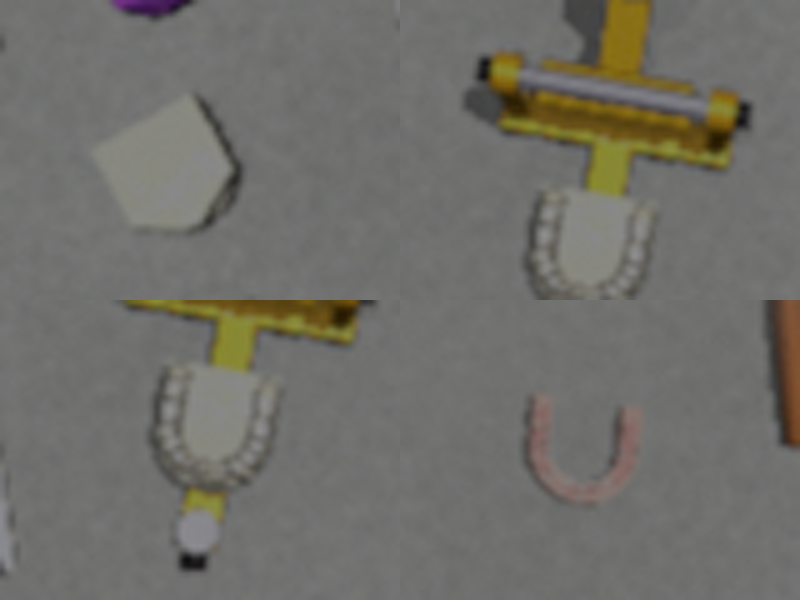

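The crop shows the upper as an off-white pentagon, with its heel edge from crop (92,152) to (190,93) and its apex at (195,232). The bite plate is a U open to the top of the image, legs at (540,400) and (630,405), front at (585,500). The lower arch front is at (208,490). The posts' end caps are at (485,70) and (745,115), so the articulator is turned by about 9°. The bur stand and rack are not in this crop.

```bash
cat > m.py <<'E'
from h import *
def masked(c,win,f,up=6):
    x0,y0,x1,y1=win; I=cv2.resize(c['im'][y0:y1,x0:x1],None,fx=up,fy=up,interpolation=cv2.INTER_CUBIC)
    I=cv2.GaussianBlur(I,(0,0),2).astype(int); m=f(I).astype(np.uint8)
    n,l,st,_=cv2.connectedComponentsWithStats(m); k=1+np.argmax(st[1:,4]); ys,xs=np.nonzero(l==k)
    return np.c_[(xs+.5)/up-.5+x0,(ys+.5)/up-.5+y0]
def bite(c,win,z,th=12):
    p=masked(c,win,lambda I:I[...,2]-I[...,1]>th); P=ray(c,p,z)[:,:2].astype(np.float32)
    r=cv2.minAreaRect(P); b=cv2.boxPoints(r); return P,r,b
E
python3 - <<'E'
from m import *
c=cam('top'); s=cam('side')
P,r,b=bite(c,(370,170,405,205),8); print('bite top',len(P),P.mean(0),r,b.round(1).tolist())
P,r,b=bite(s,(278,128,310,153),8); print('bite side',len(P),P.mean(0),r)
def up(c,win):
    p=masked(c,win,lambda I:I.min(2)>123); P=ray(c,p,34)[:,:2].astype(np.float32); h=cv2.convexHull(P)
    a=cv2.approxPolyDP(h,5,True)[:,0]; print('upper',P.mean(0),cv2.contourArea(h),a.round(1).tolist())
up(c,(122,185,172,235)); up(s,(225,278,265,320))
print('lower L,R,front z55',ray(c,[(245.6,191),(270.6,187),(256.8,203)],55).round(1).tolist())
q=ray(c,[(237,154),(289,163)],113);d=q[0]-q[1];yaw=np.arctan2(-d[0],d[1]); mid=q.mean(0); ax=np.array([np.cos(yaw),np.sin(yaw)])
print('posts',q.round(1).tolist(),np.hypot(*d[:2]),'yaw',yaw,'mid',mid,'arch',mid[:2]-75*ax)
print('table',ray(c,[(254.6,211)],26))
p=masked(c,(225,130,300,220),lambda I:(I[...,2]-I[...,0]>60));
E
```

```text
bite top 5672 [ 502.55914 -337.4266 ] ((503.95111083984375, -337.2810363769531), (60.210121154785156, 55.85324478149414), 81.44356536865234) [[471.8999938964844, -362.8999938964844], [527.0999755859375, -371.20001220703125], [536.0, -311.70001220703125], [480.79998779296875, -303.3999938964844]]
bite side 5069 [ 503.12424 -333.99982] ((503.8924560546875, -335.1811828613281), (72.3673324584961, 62.93470001220703), 81.20836639404297)
upper [450.8482 314.4094] 3218.333526938688 [[488.70001220703125, 302.8999938964844], [459.29998779296875, 352.3999938964844], [421.1000061035156, 331.1000061035156], [421.29998779296875, 296.8999938964844], [447.8999938964844, 280.29998779296875]]
upper [448.50778 314.15256] 11202.058172378456 [[517.0, 280.79998779296875], [472.5, 384.6000061035156], [382.8999938964844, 351.8999938964844], [420.20001220703125, 245.3000030517578]]
lower L,R,front z55 [[501.8, 47.5, 55.0], [511.1, -19.1, 55.0], [469.1, 18.3, 55.0]]
posts [[588.9, 65.2, 113.0], [562.5, -66.6, 113.0]] 134.43478480577556 yaw -0.19790569223741608 mid [575.68823378  -0.7078126  113.        ] arch [502.15219606  14.03841256]
table [[450.96057994  25.39747405  26.        ]]
```

Estimates, checked against the given sizes:

| Item | x, y (mm) | Yaw (rad) | Check |
|---|---|---|---|
| Bite plate | (506.7, -337.7) | -0.149 | 60.2 mm wide |
| Upper | (448.5, 312.8) | 0.52 | heel and sides within 4 mm |
| Lower arch | (502, 14) | -0.20 | posts, table and front agree to about 2 mm |

I go above the bite legs, at local x = +11.

Call:
apply_moves([
  [0.85,1.5,1.0,0,0,0,-0.7],
  [0.85,3,2,0,0,0,-1.4],
  [0.85,4.5,3,0,0,0,-2.1],
  [0.85,6,4,0,0,0,-2.8],
  [0.85,7.5,5,0,0,0,-3.5],
  [0.85,9,6,0,0,0,-4.2],
  [0.85,10.5,7,0,0,0,-5.0],
  [0.85,11.88,7.66,-2,0,0,-5.19],
  [0.85,11.88,7.66,-4,0,0,-5.19],
  [0.85,11.88,7.66,-6,0,0,-5.19],
  [0.85,11.88,7.66,-7,0,0,-5.19],
  [0.85,11.88,7.66,-7,0,0,-5.19],
], newtons=30)

```text
time: 1.5
tcp_pos: [515.6, -337.6, 51.3]
orientation: [-3.137, 0.007, -0.15]
force: [-0.5, 0.4, 1.0]
finger_gap: 72.5
gripper_force: 0.0
```

Run:
```python
from m import *
c=cam('top'); s=cam('side'); st=sensors.get_state(); print(st['tcp_pos'],st['orientation'],st['qvel'].round(3))
def crop(c,x0,y0,x1,y1): return cv2.resize(c['im'][y0:y1,x0:x1],(400,300),interpolation=cv2.INTER_CUBIC)
cv2.imwrite('pics/b1.png',np.hstack([crop(c,350,160,430,220),crop(s,255,110,335,170)]))
P,r,b=bite(s,(278,128,310,153),8); print('bite side',len(P),P.mean(0),r)
```

```text
[ 517.84203627 -339.73740365   57.31621534] [-3.14156162e+00 -1.00022964e-04 -1.49737862e-01] [-0.002 -0.032 -0.033 -0.001  0.005  0.   ]
bite side 5380 [ 503.34476 -333.1186 ] ((504.46173095703125, -335.08233642578125), (74.10858917236328, 63.31414031982422), 83.26412963867188)
```

View pics/b1.png

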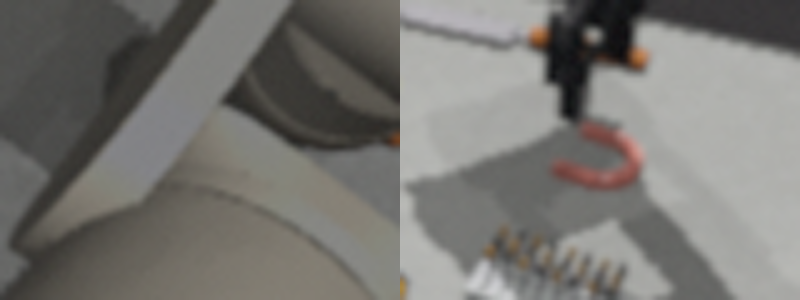

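The top view is blocked by the arm. The side crop shows the U at (600,160) just under the fingers at (575,115), which is consistent with the estimate. I descend with the fingers partly open, watching force.

Call:
apply_moves([
  [0.85,0,0,-0.7,0,0,0],
  [0.85,0,0,-1.3,0,0,0],
  [0.85,0,0,-1.7,0,0,0],
  [0.85,0,0,-1.9,0,0,0],
  [0.85,0,0,-2.0,0,0,0],
  [0.85,0,0,-2.0,0,0,0],
  [0.85,0,0,-2.0,0,0,0],
])

```text
time: 2.3
tcp_pos: [517.8, -339.6, 6.8]
orientation: [3.141, -0.001, -0.15]
force: [-0.8, -0.3, -0.4]
finger_gap: 72.6
gripper_force: 0.0
```

Call:
apply_moves([
  [0.76,0,0,0,0,0,0],
  [0.76,0,0,-0.1,0,0,0],
  [0.76,0,0,-0.2,0,0,0],
  [0.76,0,0,-0.2,0,0,0],
  [0.76,0,0,-0.2,0,0,0],
])

```text
time: 2.8
tcp_pos: [517.5, -339.4, 1.1]
orientation: [-3.141, 0.0, -0.15]
force: [0.6, 0.0, -0.6]
finger_gap: 64.8
gripper_force: 0.0
```

Call:
apply_moves([
  [0.76,0,0,-0.08,0,0,0],
  [0.76,0,0,-0.12,0,0,0],
  [0.76,0,0,-0.12,0,0,0],
])

```text
time: 3.1
tcp_pos: [517.5, -339.4, -1.9]
orientation: [-3.141, 0.0, -0.15]
force: [-0.3, -0.3, 0.7]
finger_gap: 65.0
gripper_force: 0.0
```

Call:
apply_moves([
  [0.76,0,0,-0.05,0,0,0],
  [0.76,0,0,-0.1,0,0,0],
  [0.76,0,0,-0.1,0,0,0],
])

```text
time: 3.4
tcp_pos: [517.5, -339.4, -4.4]
orientation: [-3.141, 0.0, -0.15]
force: [-0.4, -0.5, 0.2]
finger_gap: 65.2
gripper_force: 0.0
```

Run:
```python
from m import *
s=cam('side'); st=sensors.get_state(); print(st['tcp_pos'],st['force'])
cv2.imwrite('pics/b2.png',cv2.resize(s['im'][110:170,255:335],(800,600),interpolation=cv2.INTER_CUBIC))
```

```text
[ 517.55474674 -339.45222973   -4.33217967] [-0.2484611   0.08260867  0.02140139]
```

View pics/b2.png

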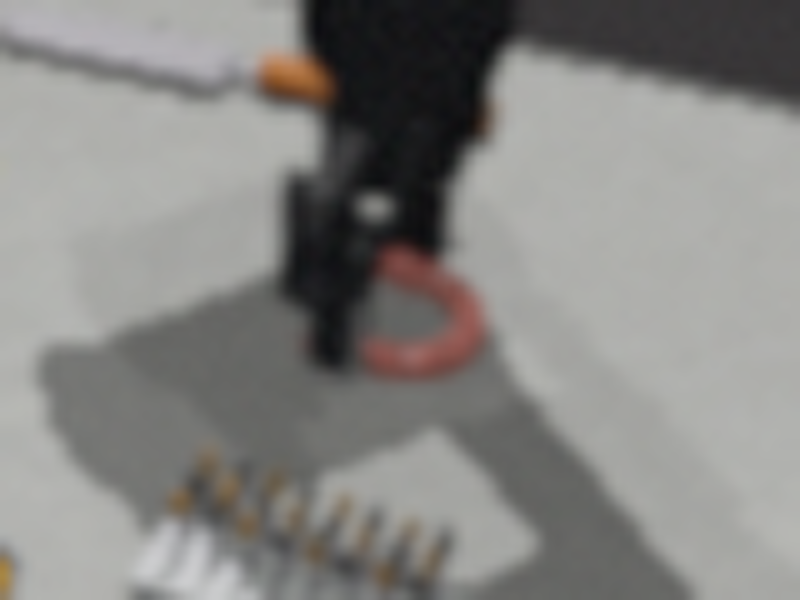

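The near finger's tip at (335,365) stands beside the leg at bench level. Closing.

Call:
apply_moves([
  [0.72,0,0,0.04,0,0,0],
  [0.68,0,0,0.04,0,0,0],
  [0.6,0,0,0.04,0,0,0],
  [0.6,0,0,0.04,0,0,0],
  [0.6,0,0,0.04,0,0,0],
], newtons=40)

```text
time: 3.95
tcp_pos: [517.7, -339.5, -2.7]
orientation: [3.141, -0.0, -0.15]
force: [-2.1, 1.5, 5.6]
finger_gap: 58.8
gripper_force: 41.3
```

Call:
apply_moves([
  [0.6,0,0,0.5,0,0,0],
  [0.6,0,0,1.5,0,0,0],
  [0.6,0,0,3,0,0,0],
  [0.6,0,0,4.5,0,0,0],
  [0.6,0,0,5.6,0,0,0],
  [0.6,0,0,6,0,0,0],
  [0.6,0,0,6,0,0,0],
  [0.6,0,0,6,0,0,0],
])

```text
time: 4.75
tcp_pos: [517.3, -339.2, 145.7]
orientation: [-3.141, 0.001, -0.15]
force: [0.0, -0.5, -0.8]
finger_gap: 58.7
gripper_force: 43.5
```

Run:
```python
from m import *
s=cam('side'); st=sensors.get_state(); print(st['tcp_pos'],st['force'],st['finger_gap'],st['gripper_force'])
q=proj(s,st['tcp_pos'])[0].astype(int); print(q)
cv2.imwrite('pics/b3.png',cv2.resize(s['im'][q[1]-40:q[1]+20,q[0]-40:q[0]+40],(640,480),interpolation=cv2.INTER_CUBIC))
```

```text
[ 517.13423228 -339.10066332  145.28454412] [ 0.55159612 -0.34819574 -0.39377895] 58.55629431540297 43.48879337310791
[295 108]
```

View pics/b3.png

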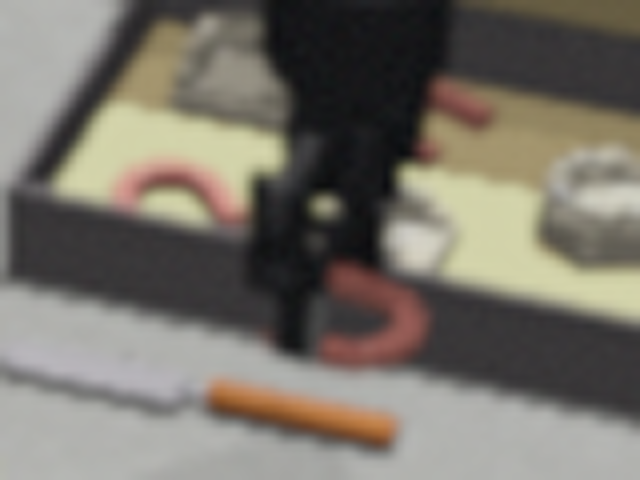

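The plate is held level, its closed front at (425,310). Carrying it over the arch.

Call:
apply_moves([
  [0.6,0,0.6,0,0,0,0],
  [0.6,0,2,0,0,0,-0.1],
  [0.6,0,3.8,0,0,0,-0.2],
  [0.6,-0.1,5.6,0,0,0,-0.3],
  [0.6,-0.1,7.4,0,0,0,-0.4],
  [0.6,-0.2,9.2,0,0,0,-0.49],
  [0.6,-0.2,11,0,0,0,-0.49],
  [0.6,-0.2,12.6,0,0,0,-0.49],
  [0.6,-0.2,13.6,0,0,0,-0.49],
  [0.6,-0.2,14.04,0,0,0,-0.49],
  [0.6,-0.2,14.04,-1,0,0,-0.49],
  [0.6,-0.2,14.04,-1.8,0,0,-0.49],
])

```text
time: 6.0
tcp_pos: [512.1, 11.9, 100.5]
orientation: [3.142, 0.0, -0.2]
force: [0.6, 0.2, -0.9]
finger_gap: 58.3
gripper_force: 43.5
```

Call:
apply_moves([
  [0.6,0,0,-0.4,0,0,0],
  [0.6,0,0,-0.4,0,0,0],
  [0.6,0,0,-0.4,0,0,0],
])

```text
time: 6.3
tcp_pos: [512.8, 11.3, 92.2]
orientation: [-3.142, -0.0, -0.201]
force: [-0.7, 0.7, 0.1]
finger_gap: 58.4
gripper_force: 43.5
```

Run:
```python
from m import *
s=cam('side'); c=cam('top'); st=sensors.get_state(); print(st['tcp_pos'],st['orientation'],st['force'],st['finger_gap'],st['gripper_force'])
q=proj(s,st['tcp_pos'])[0].astype(int); print(q,proj(c,st['tcp_pos']))
cv2.imwrite('pics/b4.png',np.hstack([cv2.resize(k['im'][q[1]-30:q[1]+30,q[0]-30:q[0]+30],(400,400),interpolation=cv2.INTER_CUBIC) for k,q in((s,q),(c,proj(c,st['tcp_pos'])[0].astype(int)))]))
```

```text
[513.05637943  11.29779222  92.6762421 ] [-3.14140570e+00 -1.26669084e-03 -2.01347764e-01] [-0.00757615 -0.00504436  0.23748877] 58.620589219478234 43.488176465034485
[261 190] [[258.83091153 184.18309497]]
```

View pics/b4.png

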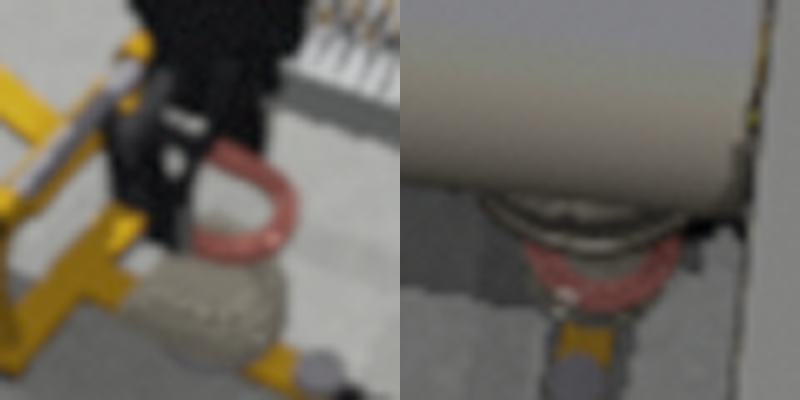

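Side crop: the plate hangs above the stone arch, front to front. Top crop: the plate front at (605,305) is centred over the lower front at (600,318). I measure the held plate.

Run:
```python
from m import *
c=cam('top'); s=cam('side'); st=sensors.get_state(); z=st['tcp_pos'][2]+2.7
yaw=-0.2; ax=np.array([np.cos(yaw),np.sin(yaw)]); ay=np.array([-ax[1],ax[0]]); A=np.array([502,14.])
def ext(c,win,z,f,nm):
    p=masked(c,win,f); P=(ray(c,p,z)[:,:2]-A); u=P@ax; v=P@ay
    fr=u.min(); print(nm,len(P),'front u',fr.round(1),'v at front',v[u<fr+3].mean().round(1),'v range',v.min().round(1),v.max().round(1), [ (k,v[abs(u-k)<1].min().round(1),v[abs(u-k)<1].max().round(1)) for k in(-25,-20,-15,-10) if (abs(u-k)<1).any()])
red=lambda I:I[...,2]-I[...,1]>15
ext(c,(235,178,285,212),z+8,red,'bite top'); ext(s,(235,165,285,215),z+4,red,'bite side')
d=np.load('top.npz'); 
def stone(I): 
    return (I.max(2)-I.min(2)<40)&(abs(cv2.GaussianBlur(I.astype(np.float32),(0,0),8).mean(2)-115)>6)
c0={k:d[k] for k in d}
# profile along the front midline and across: gray
g=cv2.GaussianBlur(cv2.cvtColor(c0['im'],cv2.COLOR_BGR2GRAY),(0,0),.6).astype(np.float32)
def prof(P): q=proj(c0,P).astype(np.float32); return cv2.remap(g,q[:,0].copy(),q[:,1].copy(),cv2.INTER_LINEAR).ravel().astype(int)
k=np.arange(-44,45,2.)
for u in(5,15): print('across u',u,list(zip(k.astype(int).tolist(),prof(np.c_[A+u*ax+k[:,None]*ay,0*k+62]).tolist())))
```

```text
bite top 4801 front u -32.2 v at front -3.7 v range -31.0 27.5 [(-25, np.float64(-22.0), np.float64(19.6)), (-20, np.float64(-25.5), np.float64(23.5)), (-15, np.float64(-28.4), np.float64(26.6)), (-10, np.float64(-30.1), np.float64(27.3))]
bite side 7154 front u 9.7 v at front 66.1 v range 20.5 116.1 []
across u 5 [(-44, 112), (-42, 111), (-40, 111), (-38, 112), (-36, 112), (-34, 112), (-32, 106), (-30, 101), (-28, 98), (-26, 112), (-24, 124), (-22, 130), (-20, 129), (-18, 120), (-16, 120), (-14, 125), (-12, 132), (-10, 134), (-8, 134), (-6, 134), (-4, 134), (-2, 135), (0, 135), (2, 135), (4, 135), (6, 135), (8, 134), (10, 135), (12, 135), (14, 134), (16, 130), (18, 123), (20, 112), (22, 114), (24, 122), (26, 129), (28, 128), (30, 112), (32, 94), (34, 82), (36, 90), (38, 102), (40, 109), (42, 112), (44, 112)]
across u 15 [(-44, 112), (-42, 111), (-40, 111), (-38, 111), (-36, 112), (-34, 111), (-32, 108), (-30, 103), (-28, 105), (-26, 114), (-24, 126), (-22, 129), (-20, 124), (-18, 116), (-16, 117), (-14, 126), (-12, 133), (-10, 135), (-8, 135), (-6, 134), (-4, 134), (-2, 134), (0, 134), (2, 134), (4, 134), (6, 135), (8, 135), (10, 135), (12, 135), (14, 135), (16, 133), (18, 125), (20, 116), (22, 111), (24, 119), (26, 125), (28, 123), (30, 111), (32, 94), (34, 89), (36, 94), (38, 106), (40, 112), (42, 113), (44, 113)]
```

Run:
```python
from m import *
yaw=-0.2; ax=np.array([np.cos(yaw),np.sin(yaw)]); ay=np.array([-ax[1],ax[0]]); A=np.array([502,14.])
d=np.load('top.npz'); c0={k:d[k] for k in d}
g=cv2.GaussianBlur(cv2.cvtColor(c0['im'],cv2.COLOR_BGR2GRAY),(0,0),.6).astype(np.float32)
def prof(P): q=proj(c0,P).astype(np.float32); return cv2.remap(g,q[:,0].copy(),q[:,1].copy(),cv2.INTER_CUBIC).ravel()
k=np.arange(18,34,.5); r=[]
for u in range(-6,23,2):
    L=k[np.argmax(prof(np.c_[A+u*ax+k[:,None]*ay,0*k+62]))]; R=k[np.argmax(prof(np.c_[A+u*ax-k[:,None]*ay,0*k+62]))]
    if 1: r.append((u,L,-R,(L-R)/2))
r=np.array(r); print(r.tolist()); print('mid fit',np.polyfit(r[:,0],r[:,3],1))
k=np.arange(-46,-14,1.)
for v in(0,2,4): print(v,list(zip(k.astype(int).tolist(),prof(np.c_[A+k[:,None]*ax+v*ay,0*k+62]).astype(int).tolist())))
k=np.arange(15,50,1.); print('heel',list(zip(k.astype(int).tolist(),prof(np.c_[A+k[:,None]*ax+15*ay,0*k+55]).astype(int).tolist())))
```

```text
[[-6.0, 26.0, -21.5, 2.25], [-4.0, 26.0, -21.5, 2.25], [-2.0, 18.0, -22.0, -2.0], [0.0, 18.0, -22.0, -2.0], [2.0, 27.0, -22.0, 2.5], [4.0, 27.0, -21.5, 2.75], [6.0, 27.0, -21.5, 2.75], [8.0, 26.5, -21.5, 2.5], [10.0, 18.0, -22.0, -2.0], [12.0, 18.0, -22.0, -2.0], [14.0, 18.0, -22.5, -2.25], [16.0, 26.5, -22.5, 2.0], [18.0, 26.5, -22.0, 2.25], [20.0, 18.0, -22.0, -2.0], [22.0, 18.0, -22.5, -2.25]]
mid fit [-0.08616071  1.00595238]
0 [(-46, 132), (-45, 130), (-44, 128), (-43, 127), (-42, 126), (-41, 126), (-40, 125), (-39, 123), (-38, 120), (-37, 114), (-36, 106), (-35, 99), (-34, 91), (-33, 86), (-32, 84), (-31, 84), (-30, 87), (-29, 92), (-28, 97), (-27, 102), (-26, 107), (-25, 110), (-24, 111), (-23, 114), (-22, 116), (-21, 118), (-20, 120), (-19, 121), (-18, 123), (-17, 126), (-16, 129), (-15, 132)]
2 [(-46, 130), (-45, 128), (-44, 126), (-43, 124), (-42, 124), (-41, 125), (-40, 124), (-39, 124), (-38, 122), (-37, 116), (-36, 110), (-35, 103), (-34, 94), (-33, 87), (-32, 84), (-31, 84), (-30, 87), (-29, 91), (-28, 95), (-27, 99), (-26, 103), (-25, 104), (-24, 107), (-23, 110), (-22
[... 160 characters left out ...]
 124), (-40, 124), (-39, 124), (-38, 122), (-37, 118), (-36, 113), (-35, 105), (-34, 97), (-33, 91), (-32, 86), (-31, 86), (-30, 88), (-29, 90), (-28, 92), (-27, 95), (-26, 98), (-25, 101), (-24, 105), (-23, 109), (-22, 112), (-21, 115), (-20, 115), (-19, 116), (-18, 118), (-17, 121), (-16, 125), (-15, 129)]
heel [(15, 135), (16, 135), (17, 135), (18, 134), (19, 134), (20, 135), (21, 135), (22, 135), (23, 135), (24, 134), (25, 134), (26, 134), (27, 134), (28, 134), (29, 134), (30, 133), (31, 131), (32, 128), (33, 124), (34, 120), (35, 115), (36, 111), (37, 108), (38, 106), (39, 104), (40, 104), (41, 103), (42, 102), (43, 102), (44, 102), (45, 102), (46, 103), (47, 103), (48, 104), (49, 105)]
```

The lower tooth rows peak at v = +26.5 and -21.5, so the arch centre is 2.4 mm to +v. The plate sits at v = -1.1, so I shift it by 3.5 mm and lower.

Call:
apply_moves([
  [0.6,0.03,0.14,0,0,0,0],
  [0.6,0.03,0.14,-0.5,0,0,0],
  [0.6,0.03,0.14,-0.9,0,0,0],
  [0.6,0.03,0.14,-1.1,0,0,0],
  [0.6,0.03,0.14,-1.2,0,0,0],
  [0.6,0.03,0.14,-1.2,0,0,0],
  [0.6,0.03,0.14,-1.2,0,0,0],
])

```text
time: 7.2
tcp_pos: [513.5, 15.0, 62.0]
orientation: [-3.141, -0.0, -0.201]
force: [-0.6, -0.3, -0.3]
finger_gap: 58.7
gripper_force: 43.5
```

Call:
apply_moves([
  [0.6,0,0,-0.04,0,0,0],
  [0.6,0,0,-0.06,0,0,0],
  [0.6,0,0,-0.06,0,0,0],
])

```text
time: 7.5
tcp_pos: [513.4, 15.0, 60.3]
orientation: [-3.142, -0.0, -0.201]
force: [0.4, -0.4, -0.6]
finger_gap: 58.2
gripper_force: 43.5
```

Call:
apply_moves([
  [0.6,0,0,-0.02,0,0,0],
  [0.6,0,0,-0.04,0,0,0],
  [0.6,0,0,-0.04,0,0,0],
  [0.6,0,0,-0.04,0,0,0],
])

```text
time: 7.9
tcp_pos: [513.4, 15.0, 59.4]
orientation: [-3.141, -0.0, -0.201]
force: [-1.2, 0.2, 2.3]
finger_gap: 58.5
gripper_force: 43.8
```

Contact made. Open and rise.

Call:
apply_moves([
  [0.72,0,0,0,0,0,0],
  [0.85,0,0,0,0,0,0],
  [0.95,0,0,0,0,0,0],
  [0.95,0,0,0,0,0,0],
  [0.95,0,0,0.3,0,0,0],
  [0.95,0,0,1,0,0,0],
  [0.95,0,0,2.5,0,0,0],
  [0.95,0,0,4,0,0,0],
  [0.95,0,0,5.5,0,0,0],
  [0.95,0,0,6,0,0,0],
  [0.95,0,0,6,0,0,0],
])

```text
time: 9.0
tcp_pos: [514.0, 15.0, 211.4]
orientation: [-3.141, -0.004, -0.201]
force: [-0.2, -0.5, -0.5]
finger_gap: 81.4
gripper_force: 0.0
```

Call:
apply_moves([
  [1,-0.1,0.6,0,0,0,0.4],
  [1,-0.4,2,0,0,0,1.2],
  [1,-0.8,3.8,0,0,0,2.2],
  [1,-1.2,5.6,0,0,0,3.2],
  [1,-1.6,7.4,0,0,0,4.3],
  [1,-2,9.2,0,0,0,5.4],
  [1,-2.3,10.8,0,0,0,6.3],
  [1,-2.45,11.6,0,0,0,6.7],
  [1,-2.45,11.99,-1,0,0,6.89],
  [1,-2.45,11.99,-2.6,0,0,6.89],
  [1,-2.45,11.99,-4,0,0,6.89],
  [1,-2.45,11.99,-5,0,0,6.89],
])

```text
time: 10.2
tcp_pos: [449.8, 314.7, 80.2]
orientation: [-3.141, 0.005, 0.523]
force: [0.0, 0.5, 0.2]
finger_gap: 85.5
gripper_force: 0.0
```

Call:
apply_moves([
  [1,0,0,0,0,0,0],
  [1,0,0,0,0,0,0],
])

```text
time: 10.4
tcp_pos: [451.5, 315.0, 84.0]
orientation: [-3.141, 0.002, 0.522]
force: [0.3, -0.1, 1.3]
finger_gap: 85.6
gripper_force: 0.0
```

Run:
```python
from m import *
s=cam('side'); c=cam('top'); st=sensors.get_state(); print(st['tcp_pos'],st['orientation'],st['finger_gap'])
A=np.array([502.5,16.35,66]); q=[(c,proj(c,A)[0]),(s,proj(s,A)[0]),(s,proj(s,[452,315,40])[0])]
cv2.imwrite('pics/b5.png',np.hstack([cv2.resize(k['im'][int(b)-25:int(b)+25,int(a)-20:int(a)+20] if i<2 else k['im'][int(b)-37:int(b)+38,int(a)-30:int(a)+30],(266,333),interpolation=cv2.INTER_CUBIC) for i,(k,(a,b)) in enumerate(q)]))
P,r,b=bite(c,(235,170,285,212),70,15); print(r,b.round(1).tolist(),len(P))
yaw=-0.2; ax=np.array([np.cos(yaw),np.sin(yaw)]); ay=np.array([-ax[1],ax[0]]); P=P-[502,14]; u=P@ax;v=P@ay
print([(k,v[abs(u-k)<1].min().round(1),v[abs(u-k)<1].max().round(1)) for k in range(-25,26,5) if (abs(u-k)<1).any()],u.min(),u.max())
```

```text
[452.43155401 315.26332425  85.53783012] [-3.14151531e+00 -1.55139625e-03  5.21144061e-01] 85.28710957516203
((491.3639831542969, 1.8107032775878906), (22.771482467651367, 60.40534210205078), 45.16579055786133) [[461.8999938964844, 15.0], [504.79998779296875, -27.600000381469727], [520.7999877929688, -11.399999618530273], [478.0, 31.200000762939453]] 2638
[(-25, np.float64(-13.8), np.float64(10.8)), (-20, np.float64(-17.8), np.float64(-7.8)), (-15, np.float64(-23.1), np.float64(-12.7)), (-10, np.float64(-25.2), np.float64(-15.8)), (-5, np.float64(-25.9), np.float64(-16.9)), (0, np.float64(-26.0), np.float64(-18.1)), (5, np.float64(-26.7), np.float64(-16.9)), (10, np.float64(-26.1), np.float64(-17.6)), (15, np.float64(-26.7), np.float64(-17.7)), (20, np.float64(-25.4), np.float64(-18.7))] -28.922670703974482 22.112851554676357
```

View pics/b5.png

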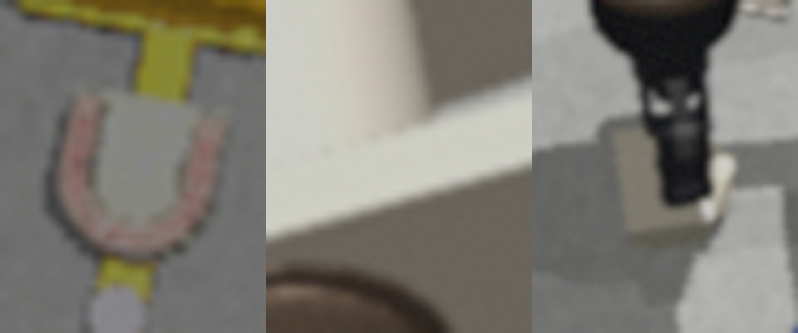

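Top crop: the plate lies on the teeth, with legs at (80,150) and (205,150) over the tooth rows and its front at (130,245) over the front teeth. Its right band is centred at v ≈ -22, the same as the tooth row. In the right crop the gripper is over the off-white upper. Descending to grip it.

Call:
apply_moves([
  [1,0,0,-1,0,0,0],
  [1,0,0,-2,0,0,0],
  [1,0,0,-2.8,0,0,0],
  [1,0,0,-3.17,0,0,0],
  [1,0,0,-3.17,0,0,0],
  [1,0,0,-3.17,0,0,0],
])

```text
time: 11.1
tcp_pos: [452.7, 315.1, 6.3]
orientation: [-3.142, -0.002, 0.521]
force: [0.2, 0.8, 0.4]
finger_gap: 85.5
gripper_force: 0.0
```

Call:
apply_moves([
  [0.8,0,0,0,0,0,0],
  [0.7,0,0,0,0,0,0],
  [0.6,0,0,0,0,0,0],
  [0.6,0,0,0,0,0,0],
  [0.6,0,0,0,0,0,0],
], newtons=60)

```text
time: 11.6
tcp_pos: [452.6, 315.1, 6.4]
orientation: [-3.142, -0.002, 0.521]
force: [-3.8, -0.7, 11.9]
finger_gap: 60.9
gripper_force: 63.8
```

Call:
apply_moves([
  [0.6,0,0,0.3,0,0,0],
  [0.6,0,0,1,0,0,0],
  [0.6,0,0,2.2,0,0,0],
  [0.6,0,0,3.6,0,0,0],
  [0.6,0,0,5,0,0,0],
  [0.6,0,0,6,0,0,0],
  [0.6,0,0,6.2,0,0,0],
  [0.6,0,0,6.2,0,0,0],
  [0.6,0,0,6.2,0,0,0],
])

```text
time: 12.5
tcp_pos: [451.7, 314.5, 158.9]
orientation: [-3.141, 0.001, 0.52]
force: [-0.3, -0.3, -1.3]
finger_gap: 60.5
gripper_force: 66.0
```

Run:
```python
from m import *
s=cam('side'); c=cam('top'); st=sensors.get_state(); print(st['tcp_pos'],st['orientation'],st['finger_gap'],st['gripper_force'],st['force'])
q=[(s,proj(s,st['tcp_pos'])[0]),(c,proj(c,st['tcp_pos'])[0])]; print(q[0][1],q[1][1])
cv2.imwrite('pics/b6.png',np.hstack([cv2.resize(k['im'][int(b)-35:int(b)+25,int(a)-40:int(a)+40],(400,300),interpolation=cv2.INTER_CUBIC) for i,(k,(a,b)) in enumerate(q)]))
P,r,b=bite(c,(235,170,285,212),70,8); print('bite',r,b.round(1).tolist(),len(P))
```

```text
[451.63032571 314.55609094 158.674622  ] [-3.14133266e+00  2.03875974e-03  5.20471074e-01] 60.95562141308043 66.02841138839722 [-0.06018448 -0.78863641 -1.40540272]
[242.50272864 270.55716112] [132.4439939  207.56034966]
bite ((498.1427001953125, 18.00181770324707), (62.27627944946289, 62.64976501464844), 77.28616333007812) [[460.70001220703125, -5.5], [521.7999877929688, -19.299999237060547], [535.5999755859375, 41.5], [474.3999938964844, 55.29999923706055]] 8377
```

View pics/b6.png

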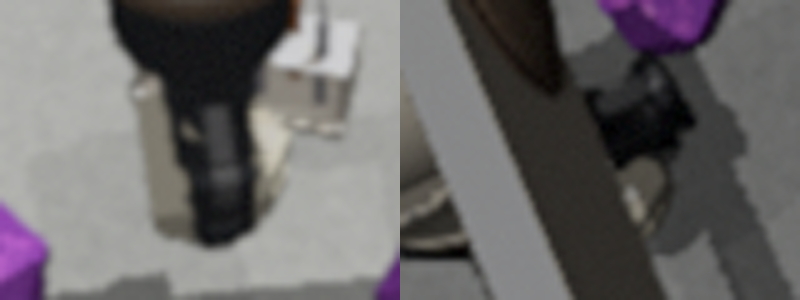

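The upper is held level, with the gripper level and a gap of 61 mm. Carrying it over the arch.

Call:
apply_moves([
  [0.6,0.1,-0.6,0,0,0,-0.4],
  [0.6,0.4,-2,0,0,0,-1.2],
  [0.6,0.7,-3.6,0,0,0,-2.2],
  [0.6,1,-5.2,0,0,0,-3.2],
  [0.6,1.3,-6.8,0,0,0,-4.2],
  [0.6,1.6,-8.4,0,0,0,-5.2],
  [0.6,1.9,-10,0,0,0,-6.2],
  [0.6,2.1,-11.2,0,0,0,-6.7],
  [0.6,2.2,-11.7,0,0,0,-6.89],
  [0.6,2.2,-11.94,0,0,0,-6.89],
  [0.6,2.2,-11.94,0,0,0,-6.89],
  [0.6,2.2,-11.94,-0.5,0,0,-6.89],
])

```text
time: 13.8
tcp_pos: [507.6, 17.0, 148.3]
orientation: [-3.141, -0.002, -0.2]
force: [0.5, 0.0, -1.5]
finger_gap: 60.7
gripper_force: 66.0
```

Call:
apply_moves([
  [0.6,0,0,-0.6,0,0,0],
  [0.6,0,0,-1.2,0,0,0],
  [0.6,0,0,-1.5,0,0,0],
  [0.6,0,0,-1.5,0,0,0],
  [0.6,0,0,-1.5,0,0,0],
])

```text
time: 14.3
tcp_pos: [507.2, 16.7, 110.2]
orientation: [-3.141, -0.0, -0.2]
force: [-0.1, 0.4, -1.8]
finger_gap: 60.7
gripper_force: 66.0
```

Run:
```python
from m import *
s=cam('side'); c=cam('top'); st=sensors.get_state(); print(st['tcp_pos'],st['orientation'],st['finger_gap'],st['gripper_force'],st['force'])
q=[(s,proj(s,[495,16,85])[0]),(c,proj(c,[480,16,85])[0])]; print(q[0][1],q[1][1])
cv2.imwrite('pics/b7.png',np.hstack([cv2.resize(k['im'][int(b)-30:int(b)+30,int(a)-20:int(a)+20],(400,600),interpolation=cv2.INTER_CUBIC) for i,(k,(a,b)) in enumerate(q)]))
```

```text
[507.41986955  16.44938117 110.65230236] [-3.14139097e+00 -9.89234656e-04 -2.00626496e-01] 60.957980073855516 65.95939636230469 [-0.45840685 -0.17832692 -1.37009541]
[266.59487391 195.18114693] [257.30256081 197.37079892]
```

View pics/b7.png

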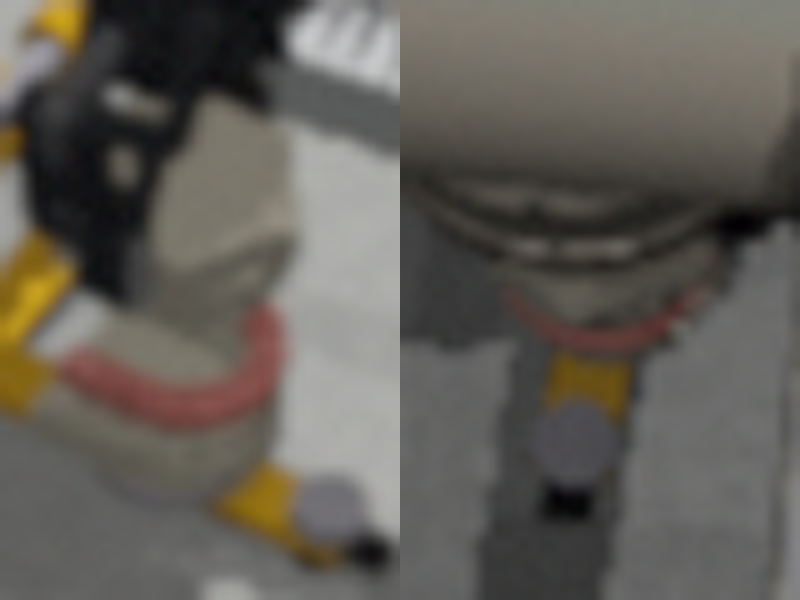

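Side crop: the upper hangs level above the pink plate, with teeth at about (230,300) and its apex at (290,235). Top crop: its base apex at (592,325) is just inside the plate front at (595,350), so the midlines agree. Numeric check before lowering.

Run:
```python
from m import *
c=cam('top'); yaw=-0.2; ax=np.array([np.cos(yaw),np.sin(yaw)]); ay=np.array([-ax[1],ax[0]]); A=np.array([502,14.])
for n,p,z in(('apex',(256.2,199.5),124),('plate front',(256.6,202.2),66)):
    P=ray(c,[p],z)[0,:2]-A; print(n,P@ax,P@ay)
p=masked(c,(240,185,275,210),lambda I:I[...,2]-I[...,1]>12); P=ray(c,p,70)[:,:2]-A; u=P@ax;v=P@ay
print('plate',u.min(),[(k,v[abs(u-k)<1].min().round(1),v[abs(u-k)<1].max().round(1)) for k in(-26,-22,-18,-14) if (abs(u-k)<1).any()])
```

```text
apex -32.66492872843183 -2.6762265536589105
plate front -32.394533732510965 -1.9503454777426037
plate -48.18020659962699 [(-26, np.float64(-17.5), np.float64(21.9)), (-22, np.float64(-19.5), np.float64(24.2)), (-18, np.float64(-22.7), np.float64(-14.5)), (-14, np.float64(-24.7), np.float64(-18.2))]
```

Call:
apply_moves([
  [0.6,0,0,-0.4,0,0,0],
  [0.6,0,0,-0.7,0,0,0],
  [0.6,0,0,-0.9,0,0,0],
  [0.6,0,0,-0.9,0,0,0],
  [0.6,0,0,-0.9,0,0,0],
])

```text
time: 14.95
tcp_pos: [507.1, 16.3, 87.4]
orientation: [-3.141, 0.0, -0.201]
force: [0.6, -0.6, -0.3]
finger_gap: 60.8
gripper_force: 66.0
```

Call:
apply_moves([
  [0.6,0,0,-0.1,0,0,0],
  [0.6,0,0,-0.2,0,0,0],
  [0.6,0,0,-0.24,0,0,0],
  [0.6,0,0,-0.24,0,0,0],
  [0.6,0,0,-0.24,0,0,0],
  [0.6,0,0,-0.24,0,0,0],
])

```text
time: 15.55
tcp_pos: [507.2, 16.3, 81.6]
orientation: [-3.141, -0.0, -0.201]
force: [-0.1, -1.3, -0.4]
finger_gap: 60.8
gripper_force: 66.0
```

Run:
```python
from m import *
s=cam('side'); c=cam('top'); st=sensors.get_state(); t=st['tcp_pos']; print(t,st['orientation'],st['gripper_force'],st['force'])
yaw=-0.2; ax=np.array([np.cos(yaw),np.sin(yaw),0]); 
O=np.array([t[0],t[1],t[2]-6.4])-4.7*ax; print('origin',O)
x0,y0=246,165
for n,P in(('apex top',O-34*ax+[0,0,34]),('apex bot',O-34*ax+[0,0,20]),('upper front',O-30*ax),('plate front top',np.array([502.5,16.3,70])-31.5*ax)): print(n,((proj(s,P)[0]-[x0-.5,y0-.5])*10).round(),'top',((proj(c,P)[0]-[237-.5,170-.5])*10).round())
cv2.imwrite('pics/b8.png',np.hstack([cv2.resize(s['im'][y0:y0+60,x0:x0+40],(400,600),interpolation=cv2.INTER_CUBIC),cv2.resize(c['im'][170:230,237:277],(400,600),interpolation=cv2.INTER_CUBIC)]))
```

```text
[507.13194136  16.28577551  81.608305  ] [-3.14144211e+00 -1.49386253e-04 -2.01042611e-01] 65.9782612323761 [ 0.02731063 -1.37696752 -1.45487409]
origin [502.52562844  17.21952136  75.208305  ]
apex top [290. 293.] top [174. 309.]
apex bot [288. 326.] top [176. 316.]
upper front [273. 366.] top [182. 311.]
plate front top [278. 378.] top [185. 319.]
```

View pics/b8.png

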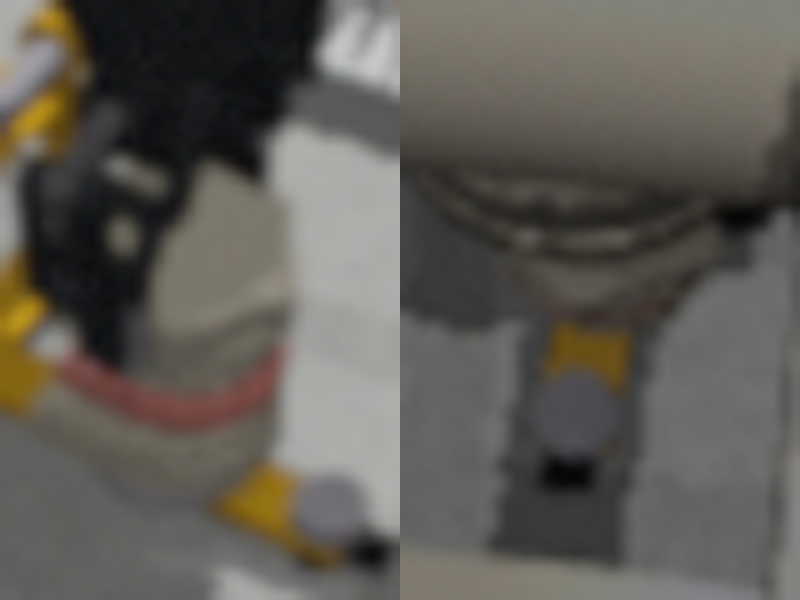

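The side crop shows the upper level over the plate. Its apex is seen at (293,305) against a predicted (288,326)–(290,293), with the plate intact under it. In the top crop the apex and plate front coincide near (580,310). The computed origin is (502.5, 17.2, 75.2), about 5 mm above the plate top at 70. Handing in.

```bash
python3 -c "
from cell import order; print(order.close_job())"
```

```text
the job is handed in; nothing more can be done
None
```

I laid the bite plate flat on the lower teeth and let go of it. The upper model is held level over it, midlines in line to within 1–2 mm by my estimate, with about 5 mm of air (computed from the arm's position, not measured directly); the job is handed in.

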